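# Hang a marquetry panel and prove the hook

### The arm

A 7-joint arm with a two-finger parallel gripper is mounted at the origin on the work surface. World frame = base frame: x ahead of the robot, y to its left, z up, the work surface at z = 0. Lengths are in mm, angles in rad, forces in N, time in s.
With the tool pointing down it reaches from about 400 to 875 mm from the base axis. Payload 4.4 kg.
Tool frame: the origin (TCP) lies between the finger pads; the fingertips stand 22 mm ahead of it and the grasp point (between the pads) lies 3 mm ahead of it; z points along the fingers, y is the line along which they close (so a half turn about z gives the same grasp; the last joint's range is limited). The gripper opens to 85 mm and grips with 20 to 120 N. Pads are 22 mm wide; open, the fingers measure 114 mm over their backs; the gripper's body (76 mm by 85 mm) begins 54 mm behind the grasp point. The pads swing forward as they close: fully open they stand 13 mm farther back than shut.
Start: joints at [1.271, 0.628, 0.038, 1.517, -0.027, 0.996, -0.02], TCP at [150.616, -632.323, 253.313] pointing down, gripper open.
Joint ranges: [-3.06, 3.06], [-0.37, 2.12], [-1.25, 1.32], [0.18, 2.47], [-1.1, 4.24], [0.23, 1.98], [-2.94, 2.94]. Speed limits (rad/s): [2.57, 2.57, 3.14, 3.14, 3.14, 3.14, 3.14].

### API

Orientations are given as [roll, pitch, yaw] about the fixed x, y, z axes, in that order (R = Rz(yaw) Ry(pitch) Rx(roll)).
In Python, from cell import ctrl gives the robot as it stands.
- The arm moves only by the tool step_arm, never from a script. Its argument "plan" is a list of rows, each an object of numbers: "dx", "dy", "dz": the shift along the tool's x, y, z scaled (see below); "ax", "ay", "az": the turn, a rotation vector about the tool's x, y, z scaled (see below); "gripper": the opening, from 0 (shut) to 1 (fully open). A call has 1 to 20 rows; each row shifts and turns the commanded pose from where the row before left it, along the tool's axes as they then stand; what a row does not reach is not made up. The controller multiplies each number of a shift by 0.3 m and each number of a turn by 90 degrees. A row lasts 1/8 s, in which the tool goes at most 62.5 mm and 10.7 degrees, less where a joint would pass 70% of its speed; a pose out of reach is approached as far as the arm can. A call with a number of a shift or a turn outside -1 to 1 is refused whole. A call with a gripper value outside its range is refused whole. The fingers move at their own pace and stop on an object; the grip force is fixed at half the most. Time passes only in rows, so rows that do not move let the fingers close. It gives the time, the measured TCP pose, the force, the opening and the grip force at its end, in the units of the state.
- ctrl.read_state(): the state, without advancing time (a new reading comes with each control period).
- ctrl.get_image(name): name is "scene" or "top" or "wrist"; returns a dict with "color" (384x512x3 uint8, red, green, blue), "range_z" (384x512 float32, mm along the optical axis (not along the pixel's ray), 0 where there is no reading), "fx", "fy", "cx", "cy" (pixels), "T" (4x4, takes a point from camera to world coordinates); the wrist camera has in their place "T_tool_cam" (4x4, takes a point from camera to tool coordinates, whose origin is the TCP and whose axes are the flange's). Camera axes: x right, y down, z forward; pixel columns grow to the right and rows downward; lengths in mm; the calibration is good to about 2 mm. A picture is of the moment at which its call begins: read the wrist's pose just before it.
- ctrl.finish_job(): hands the job in; it is judged then, once.
The state is a dict: "clock": time; "qpos": joint angles; "qd": joint speeds; "tau": joint torques, N m; "eef_pos": TCP position; "tool_rot": TCP orientation; "force": force on the tool from outside, world axes, zero at the start; "torque": the same for the moment, N m; "width": finger opening in mm; "gripper_force": force on a finger pad.
Only numpy, scipy, OpenCV 4.12 (cv2) and the standard library are available. Lean on these libraries where they do the work, as an engineer would, in place of code of your own. Each camera call takes 0.05 s, during which the arm holds its last target. There are 200 camera calls.

### The job

Take the small inlaid panel out of the drying rack and hang it by its brass loop on the free hook of the hanging stand, inlaid face outward, with the loop slid back along the rod against the shoulder. While you still hold the panel, tug it gently down with about a kilogram's pull (10 N) for a moment to be sure that the hook carries it, then let go and leave it hanging still; never load the hook hard, and leave the neighbouring panel, the jar, the tape and the screwdriver where they are.

Things in the scene. Friction and masses are not known exactly. Their poses are not given: they have to be found in the camera images.
- panel: Panel to hang: wood, 60 mm wide (its y), 16 mm thick (x), 170 mm tall (z), 0.11 to 0.22 kg, inlaid face on its +x side. Stands upright in the rack's middle slot. Origin: centre of its lower edge. Hold it by its two side edges (60 mm apart) near the top, the grasp about 12 mm below the top edge, so that the brass loop stands free between the fingers
- loop (a point): Highest point of the opening of the panel's brass loop, which rides on the hook's rod: mid width and mid thickness, 26 mm above the panel's top edge. The flat loop (4 mm thick in x, 28 mm wide) rises 32 mm above that edge; its opening is 18 mm wide, 26 mm high at mid width; its roof is a 25 degree gable (upside-down V), so it centres itself on the rod. Axes as the panel's
- face (a point): Centre of the panel's inlaid face: 8 mm in +x of the panel's axis, 85 mm above its lower edge
- bracket: Free hook with its steel plate (26 x 60 mm), fixed to the stand's rail. Origin: on the rail's front face at the hook's NOMINAL height; +x points outward along the hook, away from the robot; z up. The hook is clamped by hand: its true height is up to 5 mm above or below nominal and not measured (feel for it). Clamped it does not yield. A 10 N tug is right, under 6 N proves nothing, over 16 N may tear it out
- shoulder (a point): Shoulder: centre of the flat front of the dark wooden spacer block (26 wide, 21 high, 30 mm deep, part of the stand) at nominal hook height, 30 mm in +x of the bracket's origin. The hook's rod comes out of a slot in it. With the loop home against it, loop is 32 mm in x from the bracket's origin and 3 mm above the rod's true axis at the shoulder. Axes as the bracket's
- nib (a point): Upturned tip of the hook, at nominal height: this point is its top, 66 mm in x from the bracket's origin and 11.5 mm above the rod's axis at the shoulder. From the shoulder the rod (5 mm thick) runs outward, rising at 10 degrees, to x = 64 mm and ends in this nib, whose front is at x = 68.5 mm. The loop must pass over the nib: it is 8 mm high from the rod's underside to the top, 5 mm wide
- stand: Hanging stand, fixed: base board 150 x 330 x 20 mm, two uprights, a 330 mm long rail with its top 271 mm above the bench, its front face 11 mm in -x of the stand's origin; two spacer blocks on it, reaching 276 mm, with a hook each, 70 mm to either side of the middle, nominal height 268 mm; one carries the neighbouring panel. Not to be pressed with over 20 N. Origin: centre of the base's underside; +x outward
- neighbour: Finished panel of the same size and shape with a lighter core, hanging on the other hook; leave it. Origin: centre of its lower edge
- rack: Drying rack, fixed: plywood base 125 x 130 x 18 mm with four rows of dowels up to 73 mm above the bench, forming three slots 20 mm wide (in x). The panel stands in the middle one, its lower edge 18 mm above the bench. Origin: centre of the base's underside
- jar: Closed amber glass jar with a blue lid, 68 mm wide, 85 mm high; leave it. Origin: centre of its underside
- tape: Roll of masking tape lying flat, 104 mm wide, 45 mm high; leave it. Origin: centre of its underside
- driver: Screwdriver with an orange handle, 190 mm long, lying on the bench; leave it. Origin: about its middle, at bench height

How it is judged:
By the outcome, as a careful person would: the job done as asked, in the order asked, and still so for the second after the job is handed in, with the robot touching nothing.
It also fails if it takes over 72 s, if anything falls off the work surface, if the arm or the gripper's body presses on something with over 40 N, if the wrist force passes 120 N, or if a joint passes its speed limit or range.

## Working session

There is one attempt and no reset: what is moved stays moved. The work goes in short steps, Python scripts to look and compute and a tool call to move; the robot and the scene stay as the last step left them, time stands still between calls to the robot, and variables do not carry over. Pictures are saved under pics/ and viewed, at most 10 in all, crops included, and the job is handed in when it is done.

Besides the shell and the picture viewer there is one more tool, called after "Request:" as name(argument=value, ...) on one line, values as JSON. step_arm: Moves the arm, as the interface text tells. Shifts and turns lie within -1 to 1; 1 stands for 0.3 m of shift or 90 degrees of turn. Its arguments: {"type":"object","properties":{"plan":{"type":"array"}},"required":["plan"]}

```bash
ls; mkdir -p pics; cat > h.py <<'E'
import numpy as np, cv2
from cell import ctrl
from scipy.spatial.transform import Rotation as R
def snap(n,f=None):
    s=ctrl.read_state(); d=ctrl.get_image(n)
    if 'T' not in d:
        T=np.eye(4);T[:3,:3]=R.from_euler('xyz',s['tool_rot']).as_matrix();T[:3,3]=s['eef_pos'];d['T']=T@d['T_tool_cam']
    if f: cv2.imwrite(f,d['color'][...,::-1])
    return d
def pts(d):
    z=d['range_z'];v,u=np.indices(z.shape)
    P=np.stack([(u-d['cx'])/d['fx']*z,(v-d['cy'])/d['fy']*z,z],-1)
    return P@d['T'][:3,:3].T+d['T'][:3,3]
E
python3 - <<'E'
from h import *
s=ctrl.read_state();print(s)
a=[]
for n in('scene','top'):
    d=snap(n);a.append(d['color']);np.savez('%s.npz'%n,P=pts(d),**d);print(n,d['T'].round(3).tolist(),d['fx'])
cv2.imwrite('pics/a.png',cv2.resize(np.vstack(a)[...,::-1],None,fx=.78,fy=.78))
cv2.imwrite('pics/s.png',a[0][...,::-1]);cv2.imwrite('pics/t.png',a[1][...,::-1])
E
```

```text
pics
{'clock': 0.0, 'qpos': array([ 1.27120646,  0.62934543,  0.03843985,  1.51840109, -0.02697775,
        0.99627669, -0.01998092]), 'qd': array([ 1.56171724e-03,  4.31047833e-04, -1.49489075e-03, -4.97553050e-04,
        8.48346787e-04,  4.43956585e-04, -9.43678586e-05]), 'tau': array([ 7.02020734e-04, -5.63396001e+01,  1.22554097e+00, -1.93445402e+01,
        1.07598701e-02,  1.04087600e-02, -2.11143146e-06]), 'eef_pos': array([ 150.4684397 , -631.73363637,  252.37887897]), 'tool_rot': array([-3.13968057e+00,  4.32043978e-05,  2.33822040e-01]), 'force': array([-0.12491611,  0.75475447,  0.45782051]), 'torque': array([-0.06747145,  0.01905669, -0.01520933]), 'gripper_force': 0.0, 'width': 85.39906469430579}
scene [[0.599, 0.463, -0.653, 1178.9], [0.8, -0.327, 0.502, -473.092], [0.019, -0.824, -0.567, 694.61], [0.0, 0.0, 0.0, 1.0]] 429.78412183501723
top [[0.006, -0.993, 0.119, 464.186], [-1.0, -0.006, 0.002, -13.33], [-0.001, -0.119, -0.993, 1187.783], [0.0, 0.0, 0.0, 1.0]] 490.4015369684844
```

View pics/s.png

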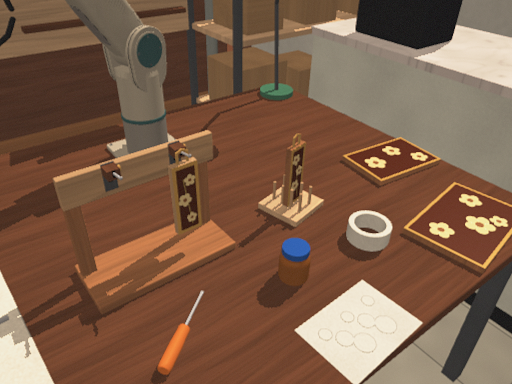

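View pics/t.png

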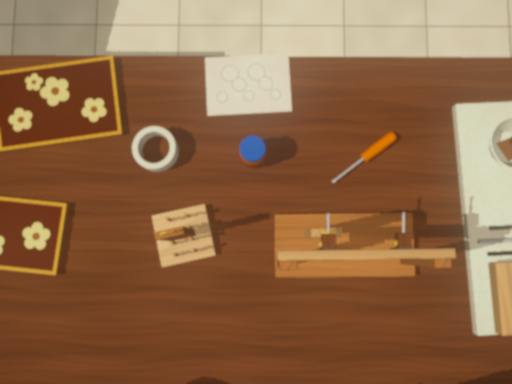

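The scene view shows the free hook at about (115,175), the neighbour at (187,195), and the panel in the rack at (294,175). In the top view the rail runs from (278,255) to (455,253), the free hook is at about (404,222) and the rack at (184,235).

```bash
python3 - <<'E'
from h import *
t=np.load('top.npz');s=np.load('scene.npz')
def rect(P,m,box,name):
    x0,x1,y0,y1,z0,z1=box
    q=P[m&(P[...,0]>x0)&(P[...,0]<x1)&(P[...,1]>y0)&(P[...,1]<y1)&(P[...,2]>z0)&(P[...,2]<z1)]
    if len(q)<5: print(name,len(q));return
    r=cv2.minAreaRect(q[:,:2].astype(np.float32));print(name,len(q),np.round(r[0],1),np.round(r[1],1),round(r[2],2),'zmed',np.median(q[:,2]).round(1), np.percentile(q[:,0],[2,50,98]).round(1),np.percentile(q[:,1],[2,50,98]).round(1))
P=t['P'];ok=t['range_z']>0
v,u=235,184;print('rack px',P[v,u],'rail px',P[255,300],P[254,440],'hook',P[222,404],P[222,328],'panel',P[232,170:186].round(0).tolist())
for n,D in(('top',t),('scene',s)):
    P=D['P'];ok=D['range_z']>0
    rect(P,ok,(250,800,-600,-20,262,275),n+' rail')
    rect(P,ok,(250,800,-600,-20,15,26),n+' base')
    rect(P,ok,(250,800,50,350,12,24),n+' rackbase')
    rect(P,ok,(250,800,50,350,180,192),n+' paneltop')
    rect(P,ok,(250,800,50,350,194,225),n+' loop')
    rect(P,ok,(250,800,50,350,80,225),n+' panel')
    rect(P,ok,(250,800,50,350,50,80),n+' dowel')
# scene rail front: points z 230-270, print by y bins
P=s['P'];ok=s['range_z']>0
for y in range(-460,-40,20):
    q=P[ok&(abs(P[...,1]-y)<10)&(P[...,2]>235)&(P[...,2]<265)&(P[...,0]>250)&(P[...,0]<700)]
    if len(q):print(y,len(q),np.percentile(q[:,0],[5,50,95]).round(1))
E
python3 -c "
import cv2
s=cv2.imread('pics/s.png');t=cv2.imread('pics/t.png')
a=cv2.resize(s[125:205,75:225],(600,320),interpolation=2);b=cv2.resize(t[195:285,265:465],(600,270),interpolation=2)
import numpy as np;cv2.imwrite('pics/c.png',np.vstack([a,b]))"
```

```text
rack px [494.71484756 160.90775852 115.74855776] rail px [454.73350331 -80.25696373 272.02789254] [ 458.22865172 -339.32841132  272.36258674] hook [ 516.56163646 -272.09203251  280.30520425] [ 516.06456726 -132.47983222  273.40899183] panel [[499.0, 178.0, 189.0], [499.0, 176.0, 188.0], [499.0, 173.0, 190.0], [498.0, 171.0, 194.0], [499.0, 169.0, 189.0], [499.0, 167.0, 189.0], [499.0, 166.0, 185.0], [499.0, 164.0, 187.0], [499.0, 161.0, 189.0], [499.0, 159.0, 190.0], [499.0, 158.0, 187.0], [499.0, 155.0, 189.0], [499.0, 153.0, 190.0], [499.0, 151.0, 190.0], [499.0, 150.0, 186.0], [499.0, 149.0, 175.0]]
top rail 1885 [ 481.  -203.5] [ 95.2 329.2] 1.11 zmed 271.8 [447.4 459.2 505. ] [-361.  -203.9  -45.2]
top base 7604 [ 589.9 -341.8] [560.8 521. ] 74.49 zmed 21.2 [367.  496.6 739.2] [-560.1 -239.6  -44.3]
top rackbase 2487 [625.8 227.1] [411.8 143.7] 20.9 zmed 18.8 [433.8 507.2 766.9] [112.3 178.5 344.8]
top paneltop 205 [498.5 180.1] [16.8 59.9] 12.89 zmed 188.7 [486.3 498.3 510.9] [151.2 177.6 208. ]
top loop 36 [498.4 179.6] [ 4.1 27. ] 13.44 zmed 216.4 [493.7 497.6 501.8] [166.4 1
[... 676 characters left out ...]
9.8 [492.9 498.9 503.1] [166.3 177.3 193.6]
scene panel 804 [498.2 181.4] [21.1 66.1] 13.96 zmed 148.0 [494.5 504.3 512.1] [150.  171.4 209.8]
scene dowel 313 [600.7 219. ] [315.9  75.6] 17.7 zmed 64.8 [451.8 506.6 548. ] [145.1 165.5 213.2]
-360 167 [458.6 467.9 469.7]
-340 161 [465.7 468.  469.8]
-320 154 [465.4 467.5 469.6]
-300 151 [465.6 467.3 469.1]
-280 121 [465.2 470.  497.5]
-260 22 [466.  469.9 496.5]
-240 126 [464.2 465.9 468. ]
-220 125 [463.6 465.7 467.3]
-200 129 [463.4 465.4 467.4]
-180 119 [462.7 465.1 467.3]
-160 188 [463.1 465.9 506.7]
-140 203 [463.5 494.6 507.1]
-120 113 [466.5 501.2 506.8]
-100 83 [461.9 464.3 505.8]
-80 100 [461.1 463.3 465.1]
-60 97 [460.9 463.  464.9]
```

View pics/c.png

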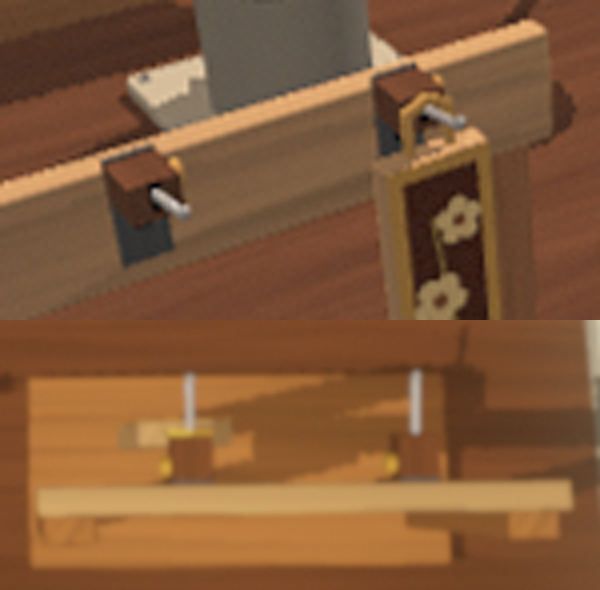

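Request:
step_arm(plan=[{"dz": -0.167,"gripper": 1},{"dz": -0.167,"gripper": 1},{"dz": -0.167,"gripper": 1},{"dx": 0.135,"dy": -0.077,"gripper": 1},{"dx": 0.135,"dy": -0.077,"gripper": 1},{"dx": 0.135,"dy": -0.077,"gripper": 1},{"dx": 0.135,"dy": -0.077,"gripper": 1},{"dx": 0.135,"dy": -0.077,"gripper": 1},{"dx": 0.135,"dy": -0.077,"gripper": 1},{"dx": 0.135,"dy": -0.077,"gripper": 1},{"dx": 0.135,"dy": -0.077,"gripper": 1},{"dx": 0.135,"dy": -0.077,"gripper": 1},{"dx": 0.135,"dy": -0.077,"gripper": 1},{"dx": 0.135,"dy": -0.077,"gripper": 1},{"dx": 0.135,"dy": -0.077,"gripper": 1},{"gripper": 1},{"gripper": 1}])

```text
invalid input
```

```bash
python3 - <<'E'
from h import *
d=snap('wrist','pics/w1.png');np.savez('w1.npz',P=pts(d),**d);print(d['T_tool_cam'].round(3).tolist(),d['fx'],ctrl.read_state())
E
```

```text
[[-0.001, -0.964, -0.266, 66.905], [1.0, -0.001, 0.0, -0.061], [-0.0, -0.266, 0.964, -119.407], [0.0, 0.0, 0.0, 1.0]] 273.78695785004766 {'clock': 0.15, 'qpos': array([ 1.27118317,  0.62913861,  0.03843492,  1.51812631, -0.02701258,
        0.99629399, -0.02001371]), 'qd': array([-1.29522694e-03, -2.92846352e-03,  8.61110096e-04, -3.34861415e-03,
        8.74517521e-05,  1.37045137e-03, -2.02616231e-03]), 'tau': array([ 4.44621819e-04, -5.63805199e+01,  1.22770362e+00, -1.93651235e+01,
        1.12713347e-02,  7.36940332e-03, -3.08870847e-05]), 'eef_pos': array([ 150.53985601, -631.87955127,  252.60069166]), 'tool_rot': array([-3.14014343e+00, -1.16213480e-05,  2.33803767e-01]), 'force': array([-0.22052004, -0.36517711, -0.04451174]), 'torque': array([-0.03333232, -0.00981483,  0.00705116]), 'gripper_force': 0.0, 'width': 85.2159301977366}
```

View pics/w1.png

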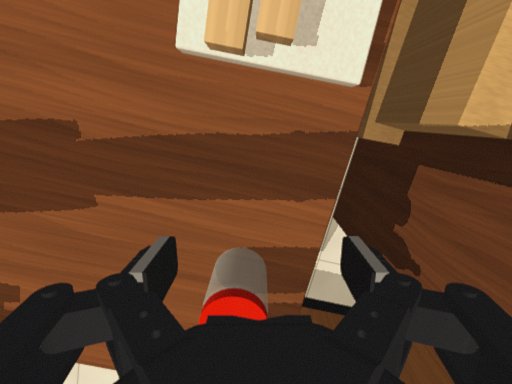

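The move was refused. It may be that every row needs all the keys. The wrist picture is from the start pose: it shows the fingers at (150,270) and (365,270), and the hook is not in view.

Request:
step_arm(plan=[{"dx": 0,"dy": 0,"dz": -0.167,"ax": 0,"ay": 0,"az": 0,"gripper": 1},{"dx": 0,"dy": 0,"dz": -0.167,"ax": 0,"ay": 0,"az": 0,"gripper": 1},{"dx": 0,"dy": 0,"dz": -0.167,"ax": 0,"ay": 0,"az": 0,"gripper": 1},{"dx": 0.135,"dy": -0.077,"dz": 0,"ax": 0,"ay": 0,"az": 0,"gripper": 1},{"dx": 0.135,"dy": -0.077,"dz": 0,"ax": 0,"ay": 0,"az": 0,"gripper": 1},{"dx": 0.135,"dy": -0.077,"dz": 0,"ax": 0,"ay": 0,"az": 0,"gripper": 1},{"dx": 0.135,"dy": -0.077,"dz": 0,"ax": 0,"ay": 0,"az": 0,"gripper": 1},{"dx": 0.135,"dy": -0.077,"dz": 0,"ax": 0,"ay": 0,"az": 0,"gripper": 1},{"dx": 0.135,"dy": -0.077,"dz": 0,"ax": 0,"ay": 0,"az": 0,"gripper": 1},{"dx": 0.135,"dy": -0.077,"dz": 0,"ax": 0,"ay": 0,"az": 0,"gripper": 1},{"dx": 0.135,"dy": -0.077,"dz": 0,"ax": 0,"ay": 0,"az": 0,"gripper": 1},{"dx": 0.135,"dy": -0.077,"dz": 0,"ax": 0,"ay": 0,"az": 0,"gripper": 1},{"dx": 0.135,"dy": -0.077,"dz": 0,"ax": 0,"ay": 0,"az": 0,"gripper": 1},{"dx": 0.135,"dy": -0.077,"dz": 0,"ax": 0,"ay": 0,"az": 0,"gripper": 1},{"dx": 0.135,"dy": -0.077,"dz": 0,"ax": 0,"ay": 0,"az": 0,"gripper": 1},{"dx": 0,"dy": 0,"dz": 0,"ax": 0,"ay": 0,"az": 0,"gripper": 1},{"dx": 0,"dy": 0,"dz": 0,"ax": 0,"ay": 0,"az": 0,"gripper": 1}])

```text
clock: 2.28
eef_pos: [558.6, -250.7, 403.2]
tool_rot: [3.141, 0.001, 0.233]
force: [0.5, -0.7, -0.1]
width: 85.4
gripper_force: 0.0
```

```bash
python3 - <<'E'
from h import *
d=snap('wrist','pics/w2.png');np.savez('w2.npz',P=pts(d),**d);s=ctrl.read_state();print({k:s[k] for k in('clock','qpos','eef_pos','tool_rot','force')})
E
```

```text
{'clock': 2.325, 'qpos': array([ 0.42611751,  0.45460074, -0.08035337,  1.40046829,  0.03796949,
        1.28878239, -0.99561509]), 'eef_pos': array([ 558.18743081, -251.38361042,  403.4121934 ]), 'tool_rot': array([3.14101701e+00, 1.33208057e-03, 2.31885318e-01]), 'force': array([-0.24601891, -0.35874671,  0.1502328 ])}
```

View pics/w2.png

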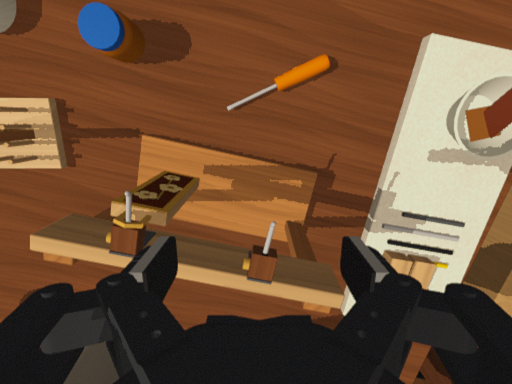

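The wrist view shows the free hook's rod from about (268,250) to (272,225), its block at (262,265), and the neighbour on the left hook at (128,195). I'll measure the rod, then move above the panel.

```bash
python3 - <<'E'
from h import *
d=np.load('w2.npz');P=d['P'];c=d['color'].astype(int)
hsv=cv2.cvtColor(d['color'],cv2.COLOR_RGB2HSV)
m=(hsv[...,1]<60)&(hsv[...,2]>110);m[:200]=0;m[260:]=0;m[:,:250]=0;m[:,290:]=0
q=P[m];print(len(q))
# ray to plane z = 271
def ray(u,v,z):
    r=d['T'][:3,:3]@np.array([(u-d['cx'])/d['fx'],(v-d['cy'])/d['fy'],1]);o=d['T'][:3,3];return o+r*(z-o[2])/r[2]
ys,xs=np.nonzero(m)
for v in np.unique(ys): 
    u=xs[ys==v]; 
    if v%3==0: print(v,u.min(),u.max(),ray(u.mean(),v,273).round(1),np.median(P[v,u],0).round(1))
# rail top edge fit
mm=(abs(P[...,2]-271)<4)&(d['range_z']>0)&(P[...,0]<480);q=P[mm];print(np.percentile(q[:,1],[0.5,99.5]))
r=cv2.minAreaRect(q[:,:2].astype(np.float32));print(r)
E
```

```text
151
222 272 274 [ 532.  -271.4  273. ] [ 534.2 -270.6  278.3]
225 270 274 [ 528.8 -271.2  273. ] [ 530.9 -270.4  278.6]
228 270 273 [ 525.6 -271.5  273. ] [ 526.7 -271.1  275.4]
231 269 272 [ 522.3 -271.3  273. ] [ 523.1 -271.1  275. ]
234 268 271 [ 519.  -271.2  273. ] [ 519.4 -270.9  273.6]
237 267 271 [ 515.8 -271.4  273. ] [ 516.1 -271.3  273.8]
240 266 270 [ 512.4 -271.3  273. ] [ 512.8 -271.1  273.9]
243 265 269 [ 509.  -271.1  273. ] [ 508.9 -271.   272.4]
246 264 268 [ 505.6 -270.9  273. ] [ 505.1 -271.1  271.7]
249 263 267 [ 502.2 -270.7  273. ] [ 501.  -271.   270.5]
252 263 267 [ 498.9 -271.5  273. ] [ 497.6 -271.9  270.8]
[-364.77914868  -40.0186391 ]
((464.2105712890625, -202.53321838378906), (33.90657424926758, 328.6716613769531), 0.9326674938201904)
```

Request:
step_arm(plan=[{"dx": 0.0137,"dy": -0.1445,"dz": 0.034,"ax": 0,"ay": 0,"az": 0,"gripper": 1},{"dx": 0.0137,"dy": -0.1445,"dz": 0.034,"ax": 0,"ay": 0,"az": 0,"gripper": 1},{"dx": 0.0137,"dy": -0.1445,"dz": 0.034,"ax": 0,"ay": 0,"az": 0,"gripper": 1},{"dx": 0.0137,"dy": -0.1445,"dz": 0.034,"ax": 0,"ay": 0,"az": 0,"gripper": 1},{"dx": 0.0137,"dy": -0.1445,"dz": 0.034,"ax": 0,"ay": 0,"az": 0,"gripper": 1},{"dx": 0.0137,"dy": -0.1445,"dz": 0.034,"ax": 0,"ay": 0,"az": 0,"gripper": 1},{"dx": 0.0137,"dy": -0.1445,"dz": 0.034,"ax": 0,"ay": 0,"az": 0,"gripper": 1},{"dx": 0.0137,"dy": -0.1445,"dz": 0.034,"ax": 0,"ay": 0,"az": 0,"gripper": 1},{"dx": 0.0137,"dy": -0.1445,"dz": 0.034,"ax": 0,"ay": 0,"az": 0,"gripper": 1},{"dx": 0.0137,"dy": -0.1445,"dz": 0.034,"ax": 0,"ay": 0,"az": 0,"gripper": 1},{"dx": 0,"dy": 0,"dz": 0,"ax": 0,"ay": 0,"az": 0,"gripper": 1},{"dx": 0,"dy": 0,"dz": 0,"ax": 0,"ay": 0,"az": 0,"gripper": 1}])

```text
clock: 3.82
eef_pos: [499.1, 179.3, 301.8]
tool_rot: [3.14, -0.0, 0.232]
force: [-0.1, -0.1, 0.0]
width: 85.4
gripper_force: 0.0
```

```bash
python3 - <<'E'
from h import *
d=snap('wrist','pics/w3.png');P=pts(d);np.savez('w3.npz',P=P,**d);s=ctrl.read_state();print({k:s[k] for k in('clock','qpos','eef_pos','tool_rot','force')})
ok=d['range_z']>0
for a,b in((182,194),(196,226)):
    q=P[ok&(P[...,2]>a)&(P[...,2]<b)&(abs(P[...,0]-498)<40)&(abs(P[...,1]-180)<45)]
    r=cv2.minAreaRect(q[:,:2].astype(np.float32));print(len(q),r,np.median(q[:,2]))
E
```

```text
{'clock': 3.875, 'qpos': array([-0.25928159,  0.40598411, -0.19689212,  1.78372325,  0.09606182,
        0.96102235, -1.83581544]), 'eef_pos': array([499.34512851, 178.90443295, 301.86235509]), 'tool_rot': array([ 3.14025977e+00, -3.50363959e-04,  2.30635088e-01]), 'force': array([-0.23591984, -0.23044516, -0.27882668])}
1097 ((497.10406494140625, 181.44911193847656), (16.813554763793945, 60.0368766784668), 12.66739559173584) 186.6182164571482
290 ((496.7687072753906, 181.3665313720703), (4.7290778160095215, 27.93230438232422), 13.06343936920166) 213.43719974413779
```

View pics/w3.png

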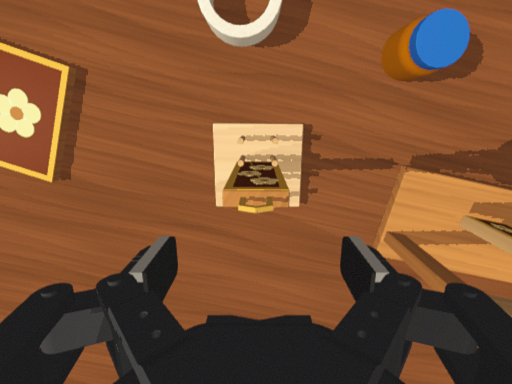

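The panel is at about (257,195), with its brass loop at (256,208). From the wrist view the panel's centre is (497,181.4) and its yaw 12.8°. I'll shift slightly, descend and close.

Request:
step_arm(plan=[{"dx": -0.005,"dy": -0.009,"dz": 0,"ax": 0,"ay": 0,"az": 0.005,"gripper": 1},{"dx": 0,"dy": 0,"dz": 0.0825,"ax": 0,"ay": 0,"az": 0,"gripper": 1},{"dx": 0,"dy": 0,"dz": 0.0825,"ax": 0,"ay": 0,"az": 0,"gripper": 1},{"dx": 0,"dy": 0,"dz": 0.0825,"ax": 0,"ay": 0,"az": 0,"gripper": 1},{"dx": 0,"dy": 0,"dz": 0.0825,"ax": 0,"ay": 0,"az": 0,"gripper": 1},{"dx": 0,"dy": 0,"dz": 0.0825,"ax": 0,"ay": 0,"az": 0,"gripper": 1},{"dx": 0,"dy": 0,"dz": 0,"ax": 0,"ay": 0,"az": 0,"gripper": 1},{"dx": 0,"dy": 0,"dz": 0,"ax": 0,"ay": 0,"az": 0,"gripper": 1}])

```text
clock: 4.88
eef_pos: [497.3, 183.3, 178.8]
tool_rot: [-3.141, -0.001, 0.225]
force: [0.0, 0.7, -0.5]
width: 85.3
gripper_force: 0.0
```

```bash
python3 - <<'E'
from h import *
s=ctrl.read_state();print({k:s[k] for k in('clock','eef_pos','tool_rot','force')})
d=snap('wrist','pics/w4.png');P=pts(d);ok=d['range_z']>0
T=np.eye(4);T[:3,:3]=R.from_euler('xyz',s['tool_rot']).as_matrix();T[:3,3]=s['eef_pos'];
L=(P-T[:3,3])@T[:3,:3]
for a,b in((-16,-2),(-45,-20)):
    q=L[ok&(L[...,2]>a)&(L[...,2]<b)&(abs(L[...,0])<20)&(abs(L[...,1])<36)];
    if len(q): print('tool frame',len(q),cv2.minAreaRect(q[:,:2].astype(np.float32)),np.percentile(q,[2,50,98],axis=0).round(1).tolist())
E
```

```text
{'clock': 4.875, 'eef_pos': array([497.34302005, 183.27499339, 178.76485829]), 'tool_rot': array([-3.14146506e+00, -1.40263266e-03,  2.24987713e-01]), 'force': array([ 0.0297012 ,  0.68078348, -0.48691184])}
tool frame 4584 ((-0.3381309509277344, 1.5595321655273438), (60.26182556152344, 17.508028030395508), 89.83150482177734) [[-8.1, -26.7, -13.3], [1.7, 1.5, -7.9], [7.7, 30.1, -2.6]]
tool frame 1528 ((-0.7406477928161621, 1.7282342910766602), (28.095199584960938, 5.865781784057617), 89.97726440429688) [[-2.2, -11.9, -38.9], [0.7, 1.1, -33.5], [1.6, 15.3, -20.7]]
```

View pics/w4.png

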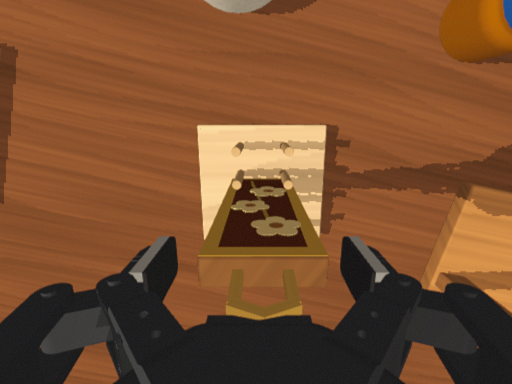

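The panel's top at (264,268) sits between the fingers, 1.6 mm off centre, and the yaw is aligned. I'll correct that and close.

Request:
step_arm(plan=[{"dx": 0,"dy": 0.005,"dz": 0,"ax": 0,"ay": 0,"az": 0,"gripper": 1},{"dx": 0,"dy": 0,"dz": 0,"ax": 0,"ay": 0,"az": 0,"gripper": 0.4},{"dx": 0,"dy": 0,"dz": 0,"ax": 0,"ay": 0,"az": 0,"gripper": 0},{"dx": 0,"dy": 0,"dz": 0,"ax": 0,"ay": 0,"az": 0,"gripper": 0},{"dx": 0,"dy": 0,"dz": 0,"ax": 0,"ay": 0,"az": 0,"gripper": 0},{"dx": 0,"dy": 0,"dz": 0,"ax": 0,"ay": 0,"az": 0,"gripper": 0},{"dx": 0,"dy": 0,"dz": 0,"ax": 0,"ay": 0,"az": 0,"gripper": 0},{"dx": 0,"dy": 0,"dz": 0,"ax": 0,"ay": 0,"az": 0,"gripper": 0}])

```text
clock: 5.92
eef_pos: [497.7, 182.0, 178.6]
tool_rot: [3.142, -0.002, 0.226]
force: [-0.6, -0.9, 5.9]
width: 59.1
gripper_force: 64.8
```

Request:
step_arm(plan=[{"dx": 0,"dy": 0,"dz": -0.03,"ax": 0,"ay": 0,"az": 0,"gripper": 0},{"dx": 0,"dy": 0,"dz": -0.07,"ax": 0,"ay": 0,"az": 0,"gripper": 0},{"dx": 0,"dy": 0,"dz": -0.1,"ax": 0,"ay": 0,"az": 0,"gripper": 0},{"dx": 0,"dy": 0,"dz": -0.1,"ax": 0,"ay": 0,"az": 0,"gripper": 0},{"dx": 0,"dy": 0,"dz": -0.1,"ax": 0,"ay": 0,"az": 0,"gripper": 0},{"dx": 0,"dy": 0,"dz": -0.07,"ax": 0,"ay": 0,"az": 0,"gripper": 0},{"dx": 0,"dy": 0,"dz": -0.03,"ax": 0,"ay": 0,"az": 0,"gripper": 0},{"dx": 0,"dy": 0,"dz": 0,"ax": 0,"ay": 0,"az": 0,"gripper": 0},{"dx": 0,"dy": 0,"dz": 0,"ax": 0,"ay": 0,"az": 0,"gripper": 0}])

```text
clock: 7.05
eef_pos: [496.4, 181.7, 326.9]
tool_rot: [3.141, 0.002, 0.226]
force: [0.3, -0.2, -0.5]
width: 59.3
gripper_force: 64.7
```

```bash
cat >> h.py <<'E'
def loopcheck():
    s=ctrl.read_state();d=snap('wrist');P=pts(d);ok=d['range_z']>0
    M=R.from_euler('xyz',s['tool_rot']).as_matrix();L=(P-s['eef_pos'])@M
    for a,b in((-16,-2),(-45,-20)):
        q=L[ok&(L[...,2]>a)&(L[...,2]<b)&(abs(L[...,0])<20)&(abs(L[...,1])<30)]
        if len(q): print('tool frame',len(q),cv2.minAreaRect(q[:,:2].astype(np.float32)),np.percentile(q,[1,50,99],axis=0).round(1).tolist())
    print({k:s[k] for k in('clock','eef_pos','tool_rot','force','qpos')})
    return d,P
E
python3 - <<'E'
from h import *
d,P=loopcheck()
F=[]
for _ in range(5): ctrl.get_image('wrist');F.append(ctrl.read_state()['force'])
print(np.mean(F,0),np.std(F,0))
d=snap('scene');Q=pts(d);ok=d['range_z']>0
q=Q[ok&(Q[...,2]>200)&(Q[...,2]<325)&(abs(Q[...,0]-505)<30)&(abs(Q[...,1]-180)<35)]
# face plane: tilt
from numpy.linalg import svd
f=q[(q[:,2]<310)];c=f.mean(0);f=f[abs((f-c)@[.97,.23,0])<6];n=svd(f-f.mean(0),full_matrices=False)[2][2];print('face normal',n*np.sign(n[0]),len(f))
E
```

```text
tool frame 5064 ((-0.010493278503417969, 0.02074432373046875), (59.9654426574707, 23.231311798095703), 89.9463119506836) [[-8.7, -29.7, -15.5], [2.1, 0.1, -8.1], [10.4, 29.5, -2.4]]
tool frame 1823 ((7.024167060852051, -0.023641586303710938), (20.074071884155273, 59.996707916259766), 0.23633012175559998) [[-2.1, -29.5, -44.6], [1.2, -0.3, -34.0], [16.7, 29.5, -20.4]]
{'clock': 7.05, 'eef_pos': array([496.37876393, 181.68424838, 326.86098624]), 'tool_rot': array([3.14124138e+00, 2.06930140e-03, 2.25972424e-01]), 'force': array([ 0.25975656, -0.17892574, -0.46609122]), 'qpos': array([-0.26004587,  0.37932235, -0.20281949,  1.74981526,  0.08733286,
        1.02332545, -1.8393245 ])}
[-0.30317278 -0.00343481 -1.13648842] [0.69939424 0.5009325  0.45360961]
face normal [ 0.98436972  0.17610965 -0.00128537] 704
```

Request:
step_arm(plan=[{"dx": 0.112,"dy": 0.0258,"dz": 0,"ax": 0,"ay": 0,"az": 0,"gripper": 0},{"dx": 0.112,"dy": 0.0258,"dz": 0,"ax": 0,"ay": 0,"az": 0,"gripper": 0},{"dx": 0.112,"dy": 0.0258,"dz": 0,"ax": 0,"ay": 0,"az": 0,"gripper": 0},{"dx": 0,"dy": 0,"dz": 0,"ax": 0,"ay": 0,"az": 0.0662,"gripper": 0},{"dx": 0,"dy": 0,"dz": 0,"ax": 0,"ay": 0,"az": 0.0662,"gripper": 0},{"dx": -0.0025,"dy": 0.1372,"dz": 0,"ax": 0,"ay": 0,"az": 0,"gripper": 0},{"dx": -0.0025,"dy": 0.1372,"dz": 0,"ax": 0,"ay": 0,"az": 0,"gripper": 0},{"dx": -0.0025,"dy": 0.1372,"dz": 0,"ax": 0,"ay": 0,"az": 0,"gripper": 0},{"dx": -0.0025,"dy": 0.1372,"dz": 0,"ax": 0,"ay": 0,"az": 0,"gripper": 0},{"dx": -0.0025,"dy": 0.1372,"dz": 0,"ax": 0,"ay": 0,"az": 0,"gripper": 0},{"dx": -0.0025,"dy": 0.1372,"dz": 0,"ax": 0,"ay": 0,"az": 0,"gripper": 0},{"dx": -0.0025,"dy": 0.1372,"dz": 0,"ax": 0,"ay": 0,"az": 0,"gripper": 0},{"dx": -0.0025,"dy": 0.1372,"dz": 0,"ax": 0,"ay": 0,"az": 0,"gripper": 0},{"dx": -0.0025,"dy": 0.1372,"dz": 0,"ax": 0,"ay": 0,"az": 0,"gripper": 0},{"dx": -0.0025,"dy": 0.1372,"dz": 0,"ax": 0,"ay": 0,"az": 0,"gripper": 0},{"dx": -0.0025,"dy": 0.1372,"dz": 0,"ax": 0,"ay": 0,"az": 0,"gripper": 0},{"dx": 0,"dy": 0,"dz": 0,"ax": 0,"ay": 0,"az": 0,"gripper": 0},{"dx": 0,"dy": 0,"dz": 0,"ax": 0,"ay": 0,"az": 0,"gripper": 0},{"dx": 0,"dy": 0,"dz": 0,"ax": 0,"ay": 0,"az": 0,"gripper": 0}])

```text
clock: 9.78
eef_pos: [600.7, -269.2, 327.8]
tool_rot: [-3.141, -0.0, 0.02]
force: [0.1, 0.3, -1.5]
width: 59.3
gripper_force: 65.1
```

```bash
python3 - <<'E'
from h import *
d,P=loopcheck();cv2.imwrite('pics/w5.png',d['color'][...,::-1])
for n in('scene','top'):
    e=snap(n,'pics/%s5.png'%n);Q=pts(e);ok=e['range_z']>0
    q=Q[ok&(Q[...,2]>180)&(Q[...,2]<325)&(abs(Q[...,0]-605)<30)&(abs(Q[...,1]+271)<45)]
    if len(q)>50:
        print(n,len(q),np.percentile(q,[2,50,98],axis=0).round(1).tolist())
        f=q;c=np.median(f,0);f=f[abs(f[:,0]-c[0])<5];nn=np.linalg.svd(f-f.mean(0),full_matrices=False)[2][2];print(nn*np.sign(nn[0]))
E
```

```text
tool frame 5074 ((-0.3668375015258789, 0.002902984619140625), (60.01211166381836, 23.47235107421875), 89.915283203125) [[-8.7, -29.7, -15.5], [2.1, 0.2, -8.0], [10.4, 29.6, -2.3]]
tool frame 1834 ((6.770357131958008, 0.014570236206054688), (59.93842697143555, 20.836545944213867), 89.69802856445312) [[-2.5, -29.6, -44.6], [1.2, -0.1, -33.9], [16.8, 29.6, -20.5]]
{'clock': 9.775, 'eef_pos': array([ 600.72052771, -269.18498514,  327.84925439]), 'tool_rot': array([-3.14050751e+00, -1.32668024e-04,  2.02069846e-02]), 'force': array([ 0.06824375,  0.28873881, -1.45375705]), 'qpos': array([ 0.42516243,  0.5793299 , -0.08046578,  1.38996325,  0.04657415,
        1.17444725, -1.21080977])}
scene 2616 [[598.9, -299.9, 183.7], [609.2, -273.0, 260.4], [611.7, -240.5, 323.3]]
[ 0.99988306  0.01490309 -0.00342902]
top 365 [[593.3, -297.1, 182.4], [594.4, -259.6, 244.5], [607.5, -239.8, 319.1]]
[ 0.99998699 -0.001077    0.00498576]
```

Request:
step_arm(plan=[{"dx": 0,"dy": 0.0077,"dz": 0.05,"ax": 0,"ay": 0,"az": 0.001,"gripper": 0},{"dx": 0,"dy": 0,"dz": 0.05,"ax": 0,"ay": 0,"az": 0,"gripper": 0},{"dx": 0,"dy": 0,"dz": 0.05,"ax": 0,"ay": 0,"az": 0,"gripper": 0},{"dx": 0,"dy": 0,"dz": 0.05,"ax": 0,"ay": 0,"az": 0,"gripper": 0},{"dx": 0,"dy": 0,"dz": 0.05,"ax": 0,"ay": 0,"az": 0,"gripper": 0},{"dx": -0.04,"dy": 0,"dz": 0,"ax": 0,"ay": 0,"az": 0,"gripper": 0},{"dx": -0.04,"dy": 0,"dz": 0,"ax": 0,"ay": 0,"az": 0,"gripper": 0},{"dx": -0.04,"dy": 0,"dz": 0,"ax": 0,"ay": 0,"az": 0,"gripper": 0},{"dx": -0.04,"dy": 0,"dz": 0,"ax": 0,"ay": 0,"az": 0,"gripper": 0},{"dx": 0,"dy": 0,"dz": 0,"ax": 0,"ay": 0,"az": 0,"gripper": 0},{"dx": 0,"dy": 0,"dz": 0,"ax": 0,"ay": 0,"az": 0,"gripper": 0}])

```text
clock: 11.3
eef_pos: [552.8, -274.0, 253.2]
tool_rot: [3.141, -0.001, 0.016]
force: [1.2, 0.3, -1.3]
width: 59.1
gripper_force: 65.1
```

```bash
python3 - <<'E'
from h import *
d,P=loopcheck();e=snap('scene')
a=cv2.resize(d['color'][170:330,160:360],(500,400),interpolation=2);b=cv2.resize(e['color'][110:230,60:210],(500,400),interpolation=2)
cv2.imwrite('pics/c6.png',cv2.resize(np.hstack([a,b]),(800,320))[...,::-1])
E
```

```text
tool frame 5073 ((-0.03480720520019531, 0.0029754638671875), (22.74196434020996, 59.97370529174805), 0.009138849563896656) [[-8.8, -29.7, -15.4], [2.1, 0.2, -8.0], [10.4, 29.6, -2.3]]
tool frame 1826 ((6.8814592361450195, -0.004314422607421875), (59.9775390625, 20.784574508666992), 89.98439025878906) [[-2.4, -29.5, -44.8], [1.1, 0.1, -33.9], [16.8, 29.6, -20.4]]
{'clock': 11.3, 'eef_pos': array([ 552.78441753, -273.98917815,  253.19275794]), 'tool_rot': array([ 3.14145077e+00, -1.08393679e-03,  1.64155659e-02]), 'force': array([ 1.20872402,  0.33477341, -1.31046999]), 'qpos': array([ 0.46502226,  0.57945941, -0.08094499,  1.61416228,  0.05411577,
        0.94911583, -1.18862548])}
```

View pics/c6.png

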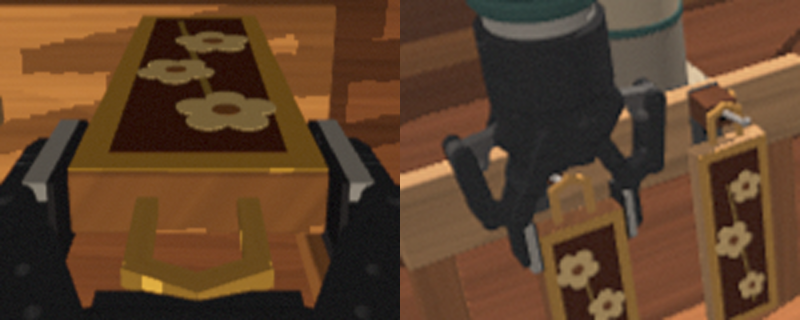

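The scene crop shows the nib tip at about (555,180), just behind the loop, whose top is at (575,178). The loop stands free. I'll check the alignment numerically before going over the nib.

```bash
python3 - <<'E'
from h import *
s=np.load('scene.npz');e=snap('scene');st=ctrl.read_state();print(st['eef_pos'],st['force'])
Ti=np.linalg.inv(s['T'])
def proj(p):
    c=Ti@np.append(p,1);return (c[0]/c[2]*s['fx']+s['cx'],c[1]/c[2]*s['fy']+s['cy'])
b=np.array([466.7,-272.5,268]);ax=np.array([np.cos(.018),np.sin(.018),0])
for dz in(-5,0,5): print('nib top',dz,np.round(proj(b+66*ax+[0,0,11.5+dz]),1),'nib at y-2.5/+2.5',np.round(proj(b+66*ax+[0,-2.5,11.5+dz]),1))
hsv=cv2.cvtColor(s['color'],cv2.COLOR_RGB2HSV);m=(hsv[...,1]<70)&(hsv[...,2]>120)
v,u=np.nonzero(m[165:185,105:130]);print('rod px scene',[(a+165,u[v==a].min()+105,u[v==a].max()+105) for a in np.unique(v)])
lp=st['eef_pos']+[-.3,0,35.4];print('loop pred apex outer top',np.round(proj(lp+[0,0,6]),1),'opening top',np.round(proj(lp),1))
h2=cv2.cvtColor(e['color'],cv2.COLOR_RGB2HSV);m=(h2[...,0]>17)&(h2[...,0]<30)&(h2[...,1]>110)&(h2[...,2]>90)
v,u=np.nonzero(m[165:192,108:145]);print('loop px',[(a+165,u[v==a].min()+108,u[v==a].max()+108) for a in np.unique(v)])
E
```

```text
[ 552.84910509 -273.82132999  252.82616545] [ 0.85399425  0.17159397 -1.37227272]
nib top -5 [121.1 180.1] nib at y-2.5/+2.5 [119.7 180.5]
nib top 0 [120.6 177.7] nib at y-2.5/+2.5 [119.3 178.1]
nib top 5 [120.2 175.3] nib at y-2.5/+2.5 [118.8 175.7]
rod px scene [(np.int64(172), np.int64(113), np.int64(114)), (np.int64(173), np.int64(113), np.int64(116)), (np.int64(174), np.int64(114), np.int64(117)), (np.int64(175), np.int64(115), np.int64(119)), (np.int64(176), np.int64(116), np.int64(121)), (np.int64(177), np.int64(118), np.int64(122)), (np.int64(178), np.int64(119), np.int64(121))]
loop pred apex outer top [122.5 176. ] opening top [123. 179.]
loop px [(np.int64(191), np.int64(136), np.int64(136))]
```

Request:
step_arm(plan=[{"dx": 0,"dy": -0.0065,"dz": 0,"ax": 0,"ay": 0,"az": 0,"gripper": 0},{"dx": 0,"dy": 0,"dz": 0,"ax": 0,"ay": 0,"az": 0,"gripper": 0},{"dx": -0.012,"dy": 0,"dz": 0,"ax": 0,"ay": 0,"az": 0,"gripper": 0},{"dx": -0.012,"dy": 0,"dz": 0,"ax": 0,"ay": 0,"az": 0,"gripper": 0},{"dx": -0.012,"dy": 0,"dz": 0,"ax": 0,"ay": 0,"az": 0,"gripper": 0},{"dx": -0.012,"dy": 0,"dz": 0,"ax": 0,"ay": 0,"az": 0,"gripper": 0},{"dx": -0.012,"dy": 0,"dz": 0,"ax": 0,"ay": 0,"az": 0,"gripper": 0},{"dx": 0,"dy": 0,"dz": 0,"ax": 0,"ay": 0,"az": 0,"gripper": 0},{"dx": 0,"dy": 0,"dz": 0,"ax": 0,"ay": 0,"az": 0,"gripper": 0}])

```text
clock: 12.58
eef_pos: [534.5, -272.4, 252.9]
tool_rot: [3.142, -0.0, 0.016]
force: [0.5, 0.5, -1.0]
width: 58.9
gripper_force: 65.1
```

Request:
step_arm(plan=[{"dx": -0.012,"dy": 0,"dz": 0,"ax": 0,"ay": 0,"az": 0,"gripper": 0},{"dx": -0.012,"dy": 0,"dz": 0,"ax": 0,"ay": 0,"az": 0,"gripper": 0},{"dx": -0.012,"dy": 0,"dz": 0,"ax": 0,"ay": 0,"az": 0,"gripper": 0},{"dx": -0.012,"dy": 0,"dz": 0,"ax": 0,"ay": 0,"az": 0,"gripper": 0},{"dx": -0.012,"dy": 0,"dz": 0,"ax": 0,"ay": 0,"az": 0,"gripper": 0},{"dx": 0,"dy": 0,"dz": 0,"ax": 0,"ay": 0,"az": 0,"gripper": 0},{"dx": 0,"dy": 0,"dz": 0,"ax": 0,"ay": 0,"az": 0,"gripper": 0}])

```text
clock: 13.45
eef_pos: [516.5, -272.6, 252.9]
tool_rot: [3.142, -0.0, 0.016]
force: [0.8, -0.3, -0.4]
width: 58.9
gripper_force: 65.1
```

Request:
step_arm(plan=[{"dx": 0,"dy": 0,"dz": 0.01,"ax": 0,"ay": 0,"az": 0,"gripper": 0},{"dx": 0,"dy": 0,"dz": 0.01,"ax": 0,"ay": 0,"az": 0,"gripper": 0},{"dx": 0,"dy": 0,"dz": 0.003,"ax": 0,"ay": 0,"az": 0,"gripper": 0},{"dx": 0,"dy": 0,"dz": 0,"ax": 0,"ay": 0,"az": 0,"gripper": 0},{"dx": 0,"dy": 0,"dz": 0,"ax": 0,"ay": 0,"az": 0,"gripper": 0}])

```text
clock: 14.08
eef_pos: [516.4, -272.7, 246.0]
tool_rot: [3.142, -0.0, 0.016]
force: [-0.3, 0.6, -1.5]
width: 58.9
gripper_force: 65.1
```

Request:
step_arm(plan=[{"dx": 0,"dy": 0,"dz": 0.004,"ax": 0,"ay": 0,"az": 0,"gripper": 0},{"dx": 0,"dy": 0,"dz": 0,"ax": 0,"ay": 0,"az": 0,"gripper": 0},{"dx": 0,"dy": 0,"dz": 0,"ax": 0,"ay": 0,"az": 0,"gripper": 0}])

```text
clock: 14.45
eef_pos: [516.3, -272.6, 244.8]
tool_rot: [-3.142, -0.0, 0.016]
force: [0.9, -0.1, -1.1]
width: 59.2
gripper_force: 65.1
```

Request:
step_arm(plan=[{"dx": 0,"dy": 0,"dz": 0.004,"ax": 0,"ay": 0,"az": 0,"gripper": 0},{"dx": 0,"dy": 0,"dz": 0,"ax": 0,"ay": 0,"az": 0,"gripper": 0},{"dx": 0,"dy": 0,"dz": 0,"ax": 0,"ay": 0,"az": 0,"gripper": 0}])

```text
clock: 14.82
eef_pos: [516.3, -272.7, 243.6]
tool_rot: [-3.142, -0.0, 0.016]
force: [0.1, -0.7, -1.8]
width: 59.5
gripper_force: 65.1
```

Request:
step_arm(plan=[{"dx": 0,"dy": 0,"dz": 0.003,"ax": 0,"ay": 0,"az": 0,"gripper": 0},{"dx": 0,"dy": 0,"dz": 0,"ax": 0,"ay": 0,"az": 0,"gripper": 0},{"dx": 0,"dy": 0,"dz": 0,"ax": 0,"ay": 0,"az": 0,"gripper": 0}])

```text
clock: 15.2
eef_pos: [516.3, -272.7, 242.7]
tool_rot: [-3.142, -0.0, 0.016]
force: [-0.2, -0.1, -1.5]
width: 58.7
gripper_force: 65.1
```

Request:
step_arm(plan=[{"dx": 0,"dy": 0,"dz": 0.003,"ax": 0,"ay": 0,"az": 0,"gripper": 0},{"dx": 0,"dy": 0,"dz": 0,"ax": 0,"ay": 0,"az": 0,"gripper": 0},{"dx": 0,"dy": 0,"dz": 0,"ax": 0,"ay": 0,"az": 0,"gripper": 0}])

```text
clock: 15.58
eef_pos: [516.3, -272.6, 241.8]
tool_rot: [-3.142, 0.0, 0.016]
force: [-0.6, 0.5, -1.2]
width: 59.1
gripper_force: 65.1
```

Request:
step_arm(plan=[{"dx": 0,"dy": 0,"dz": 0.003,"ax": 0,"ay": 0,"az": 0,"gripper": 0},{"dx": 0,"dy": 0,"dz": 0,"ax": 0,"ay": 0,"az": 0,"gripper": 0},{"dx": 0,"dy": 0,"dz": 0,"ax": 0,"ay": 0,"az": 0,"gripper": 0}])

```text
clock: 15.95
eef_pos: [516.3, -272.6, 240.9]
tool_rot: [-3.142, -0.0, 0.016]
force: [-0.4, 0.0, -1.0]
width: 58.8
gripper_force: 65.1
```

Request:
step_arm(plan=[{"dx": 0,"dy": 0,"dz": 0.003,"ax": 0,"ay": 0,"az": 0,"gripper": 0},{"dx": 0,"dy": 0,"dz": 0,"ax": 0,"ay": 0,"az": 0,"gripper": 0},{"dx": 0,"dy": 0,"dz": 0,"ax": 0,"ay": 0,"az": 0,"gripper": 0}])

```text
clock: 16.32
eef_pos: [516.5, -272.8, 240.3]
tool_rot: [3.141, -0.0, 0.016]
force: [0.1, 0.0, 2.0]
width: 58.8
gripper_force: 65.5
```

Request:
step_arm(plan=[{"dx": 0,"dy": 0,"dz": -0.006,"ax": 0,"ay": 0,"az": 0,"gripper": 0},{"dx": -0.012,"dy": 0,"dz": 0.002,"ax": 0,"ay": 0,"az": 0,"gripper": 0},{"dx": -0.012,"dy": 0,"dz": 0.002,"ax": 0,"ay": 0,"az": 0,"gripper": 0},{"dx": -0.012,"dy": 0,"dz": 0.002,"ax": 0,"ay": 0,"az": 0,"gripper": 0},{"dx": -0.01,"dy": 0,"dz": 0.002,"ax": 0,"ay": 0,"az": 0,"gripper": 0},{"dx": 0,"dy": 0,"dz": 0,"ax": 0,"ay": 0,"az": 0,"gripper": 0},{"dx": 0,"dy": 0,"dz": 0,"ax": 0,"ay": 0,"az": 0,"gripper": 0}])

```text
clock: 17.2
eef_pos: [502.7, -272.9, 239.4]
tool_rot: [3.142, -0.0, 0.016]
force: [-0.1, 0.1, -1.6]
width: 58.9
gripper_force: 65.4
```

Request:
step_arm(plan=[{"dx": -0.003,"dy": 0,"dz": 0.0005,"ax": 0,"ay": 0,"az": 0,"gripper": 0},{"dx": 0,"dy": 0,"dz": 0,"ax": 0,"ay": 0,"az": 0,"gripper": 0},{"dx": 0,"dy": 0,"dz": 0,"ax": 0,"ay": 0,"az": 0,"gripper": 0}])

```text
clock: 17.58
eef_pos: [501.7, -272.9, 239.2]
tool_rot: [3.142, -0.0, 0.016]
force: [0.7, -0.7, -1.9]
width: 59.2
gripper_force: 65.4
```

Request:
step_arm(plan=[{"dx": -0.003,"dy": 0,"dz": 0.0005,"ax": 0,"ay": 0,"az": 0,"gripper": 0},{"dx": 0,"dy": 0,"dz": 0,"ax": 0,"ay": 0,"az": 0,"gripper": 0},{"dx": 0,"dy": 0,"dz": 0,"ax": 0,"ay": 0,"az": 0,"gripper": 0}])

```text
clock: 17.95
eef_pos: [500.7, -272.9, 239.1]
tool_rot: [3.142, -0.0, 0.016]
force: [1.1, 1.0, -1.9]
width: 58.8
gripper_force: 65.4
```

Request:
step_arm(plan=[{"dx": -0.003,"dy": 0,"dz": 0.0005,"ax": 0,"ay": 0,"az": 0,"gripper": 0},{"dx": 0,"dy": 0,"dz": 0,"ax": 0,"ay": 0,"az": 0,"gripper": 0},{"dx": 0,"dy": 0,"dz": 0,"ax": 0,"ay": 0,"az": 0,"gripper": 0}])

```text
clock: 18.32
eef_pos: [499.8, -273.0, 238.9]
tool_rot: [3.142, -0.0, 0.016]
force: [-0.2, 0.7, -1.4]
width: 58.5
gripper_force: 65.4
```

Request:
step_arm(plan=[{"dx": -0.002,"dy": 0,"dz": 0.0003,"ax": 0,"ay": 0,"az": 0,"gripper": 0},{"dx": 0,"dy": 0,"dz": 0,"ax": 0,"ay": 0,"az": 0,"gripper": 0},{"dx": 0,"dy": 0,"dz": 0,"ax": 0,"ay": 0,"az": 0,"gripper": 0}])

```text
clock: 18.7
eef_pos: [499.2, -272.9, 238.8]
tool_rot: [-3.142, 0.0, 0.016]
force: [-0.1, -0.1, -1.4]
width: 58.7
gripper_force: 65.4
```

Request:
step_arm(plan=[{"dx": -0.002,"dy": 0,"dz": 0.0003,"ax": 0,"ay": 0,"az": 0,"gripper": 0},{"dx": 0,"dy": 0,"dz": 0,"ax": 0,"ay": 0,"az": 0,"gripper": 0},{"dx": 0,"dy": 0,"dz": 0,"ax": 0,"ay": 0,"az": 0,"gripper": 0}])

```text
clock: 19.08
eef_pos: [499.1, -272.9, 238.8]
tool_rot: [3.141, -0.001, 0.017]
force: [1.7, -1.4, -2.1]
width: 59.1
gripper_force: 65.2
```

Request:
step_arm(plan=[{"dx": -0.001,"dy": 0,"dz": 0,"ax": 0,"ay": 0,"az": 0,"gripper": 0},{"dx": 0,"dy": 0,"dz": 0,"ax": 0,"ay": 0,"az": 0,"gripper": 0},{"dx": 0,"dy": 0,"dz": 0,"ax": 0,"ay": 0,"az": 0,"gripper": 0}])

```text
clock: 19.45
eef_pos: [499.0, -272.9, 238.8]
tool_rot: [3.141, -0.001, 0.017]
force: [5.6, -0.3, -2.9]
width: 58.9
gripper_force: 65.1
```

Request:
step_arm(plan=[{"dx": 0.001,"dy": 0,"dz": 0,"ax": 0,"ay": 0,"az": 0,"gripper": 0},{"dx": 0,"dy": 0,"dz": 0.003,"ax": 0,"ay": 0,"az": 0,"gripper": 0},{"dx": 0,"dy": 0,"dz": 0,"ax": 0,"ay": 0,"az": 0,"gripper": 0},{"dx": 0,"dy": 0,"dz": 0,"ax": 0,"ay": 0,"az": 0,"gripper": 0}])

```text
clock: 19.95
eef_pos: [499.0, -273.0, 238.2]
tool_rot: [3.141, -0.001, 0.016]
force: [4.2, 0.4, 1.1]
width: 59.4
gripper_force: 65.2
```

Request:
step_arm(plan=[{"dx": 0,"dy": 0,"dz": 0.002,"ax": 0,"ay": 0,"az": 0,"gripper": 0},{"dx": 0,"dy": 0,"dz": 0,"ax": 0,"ay": 0,"az": 0,"gripper": 0},{"dx": 0,"dy": 0,"dz": 0,"ax": 0,"ay": 0,"az": 0,"gripper": 0}])

```text
clock: 20.32
eef_pos: [499.0, -273.0, 237.5]
tool_rot: [3.141, -0.001, 0.016]
force: [4.6, -0.0, 1.8]
width: 58.8
gripper_force: 65.3
```

Request:
step_arm(plan=[{"dx": 0.0005,"dy": 0,"dz": 0.0015,"ax": 0,"ay": 0,"az": 0,"gripper": 0},{"dx": 0,"dy": 0,"dz": 0,"ax": 0,"ay": 0,"az": 0,"gripper": 0},{"dx": 0,"dy": 0,"dz": 0,"ax": 0,"ay": 0,"az": 0,"gripper": 0}])

```text
clock: 20.7
eef_pos: [499.0, -273.1, 237.1]
tool_rot: [3.141, -0.001, 0.016]
force: [3.5, 0.7, 4.8]
width: 58.7
gripper_force: 65.7
```

Request:
step_arm(plan=[{"dx": 0,"dy": 0,"dz": 0.0012,"ax": 0,"ay": 0,"az": 0,"gripper": 0},{"dx": 0,"dy": 0,"dz": 0,"ax": 0,"ay": 0,"az": 0,"gripper": 0},{"dx": 0,"dy": 0,"dz": 0,"ax": 0,"ay": 0,"az": 0,"gripper": 0}])

```text
clock: 21.08
eef_pos: [499.0, -273.1, 237.0]
tool_rot: [3.141, -0.001, 0.016]
force: [4.1, 0.6, 6.6]
width: 58.8
gripper_force: 66.1
```

Request:
step_arm(plan=[{"dx": 0,"dy": 0,"dz": 0.0015,"ax": 0,"ay": 0,"az": 0,"gripper": 0},{"dx": 0,"dy": 0,"dz": 0,"ax": 0,"ay": 0,"az": 0,"gripper": 0},{"dx": 0,"dy": 0,"dz": 0,"ax": 0,"ay": 0,"az": 0,"gripper": 0},{"dx": 0,"dy": 0,"dz": 0,"ax": 0,"ay": 0,"az": 0,"gripper": 0}])

```text
clock: 21.58
eef_pos: [499.0, -273.1, 236.8]
tool_rot: [3.141, -0.001, 0.016]
force: [3.3, 0.8, 8.4]
width: 58.9
gripper_force: 66.4
```

Request:
step_arm(plan=[{"dx": 0,"dy": 0,"dz": 0.001,"ax": 0,"ay": 0,"az": 0,"gripper": 0},{"dx": 0,"dy": 0,"dz": 0,"ax": 0,"ay": 0,"az": 0,"gripper": 0},{"dx": 0,"dy": 0,"dz": 0,"ax": 0,"ay": 0,"az": 0,"gripper": 0},{"dx": 0,"dy": 0,"dz": 0,"ax": 0,"ay": 0,"az": 0,"gripper": 0},{"dx": 0,"dy": 0,"dz": 0,"ax": 0,"ay": 0,"az": 0,"gripper": 0}])

```text
clock: 22.2
eef_pos: [499.1, -273.1, 236.8]
tool_rot: [3.141, -0.001, 0.016]
force: [2.9, 1.2, 10.3]
width: 59.1
gripper_force: 66.5
```

```bash
python3 - <<'E'
from h import *
F=[]
for _ in range(6): ctrl.get_image('wrist');F.append(ctrl.read_state()['force'])
print(np.mean(F,0))
E
```

```text
[2.59503113 1.07988925 9.94493455]
```

Request:
step_arm(plan=[{"dx": 0,"dy": 0,"dz": -0.0025,"ax": 0,"ay": 0,"az": 0,"gripper": 0},{"dx": 0,"dy": 0,"dz": -0.0023,"ax": 0,"ay": 0,"az": 0,"gripper": 0},{"dx": 0,"dy": 0,"dz": 0,"ax": 0,"ay": 0,"az": 0,"gripper": 0},{"dx": 0,"dy": 0,"dz": 0,"ax": 0,"ay": 0,"az": 0,"gripper": 0}])

```text
clock: 23.0
eef_pos: [499.0, -273.1, 237.1]
tool_rot: [3.141, -0.0, 0.016]
force: [5.2, -0.7, 3.2]
width: 59.4
gripper_force: 65.5
```

Request:
step_arm(plan=[{"dx": 0.001,"dy": 0,"dz": -0.001,"ax": 0,"ay": 0,"az": 0,"gripper": 0},{"dx": 0,"dy": 0,"dz": 0,"ax": 0,"ay": 0,"az": 0,"gripper": 0},{"dx": 0,"dy": 0,"dz": 0,"ax": 0,"ay": 0,"az": 0,"gripper": 0}])

```text
clock: 23.38
eef_pos: [499.0, -273.0, 237.1]
tool_rot: [-3.142, 0.0, 0.016]
force: [5.0, -1.2, 1.2]
width: 58.8
gripper_force: 65.6
```

Request:
step_arm(plan=[{"dx": 0.0012,"dy": 0,"dz": 0,"ax": 0,"ay": 0,"az": 0,"gripper": 0},{"dx": 0,"dy": 0,"dz": 0,"ax": 0,"ay": 0,"az": 0,"gripper": 0},{"dx": 0,"dy": 0,"dz": 0,"ax": 0,"ay": 0,"az": 0,"gripper": 0}])

```text
clock: 23.75
eef_pos: [499.0, -273.0, 237.2]
tool_rot: [-3.141, 0.001, 0.016]
force: [4.0, -0.2, 1.8]
width: 59.0
gripper_force: 65.6
```

Request:
step_arm(plan=[{"dx": 0.001,"dy": 0,"dz": 0,"ax": 0,"ay": 0,"az": 0,"gripper": 0},{"dx": 0,"dy": 0,"dz": 0,"ax": 0,"ay": 0,"az": 0,"gripper": 0.7},{"dx": 0,"dy": 0,"dz": 0,"ax": 0,"ay": 0,"az": 0,"gripper": 0.74},{"dx": 0,"dy": 0,"dz": 0,"ax": 0,"ay": 0,"az": 0,"gripper": 0.78},{"dx": 0,"dy": 0,"dz": 0,"ax": 0,"ay": 0,"az": 0,"gripper": 0.85},{"dx": 0,"dy": 0,"dz": 0,"ax": 0,"ay": 0,"az": 0,"gripper": 0.92},{"dx": 0,"dy": 0,"dz": 0,"ax": 0,"ay": 0,"az": 0,"gripper": 1},{"dx": 0,"dy": 0,"dz": 0,"ax": 0,"ay": 0,"az": 0,"gripper": 1},{"dx": 0,"dy": 0,"dz": 0,"ax": 0,"ay": 0,"az": 0,"gripper": 1}])

```text
clock: 24.88
eef_pos: [499.7, -272.9, 237.4]
tool_rot: [-3.142, 0.0, 0.016]
force: [-0.1, -0.4, 0.4]
width: 85.4
gripper_force: 0.0
```

```bash
python3 - <<'E'
from h import *
d,P=loopcheck();e=snap('scene')
a=cv2.resize(d['color'],(500,375));b=cv2.resize(e['color'][110:260,50:220],(425,375),interpolation=2)
cv2.imwrite('pics/c7.png',cv2.resize(np.hstack([a,b]),(800,324))[...,::-1])
E
```

```text
tool frame 4052 ((-0.060390472412109375, -0.32193946838378906), (59.44680404663086, 17.792482376098633), 89.38531494140625) [[-8.3, -29.4, -14.4], [2.0, 2.5, -7.9], [8.2, 28.4, -2.4]]
tool frame 2397 ((7.778629779815674, -0.2339344024658203), (24.39810562133789, 28.295223236083984), 0.20477038621902466) [[-3.9, -14.1, -39.2], [0.8, -0.6, -33.7], [19.3, 13.4, -20.4]]
{'clock': 24.875, 'eef_pos': array([ 499.71915791, -272.9079779 ,  237.41374152]), 'tool_rot': array([-3.14154965e+00,  4.54287916e-05,  1.63488382e-02]), 'force': array([-0.0701564 , -0.36797534,  0.36573584]), 'qpos': array([ 0.5050502 ,  0.53068566, -0.08259897,  1.76390892,  0.05561921,
        0.8493148 , -1.15743732])}
```

View pics/c7.png

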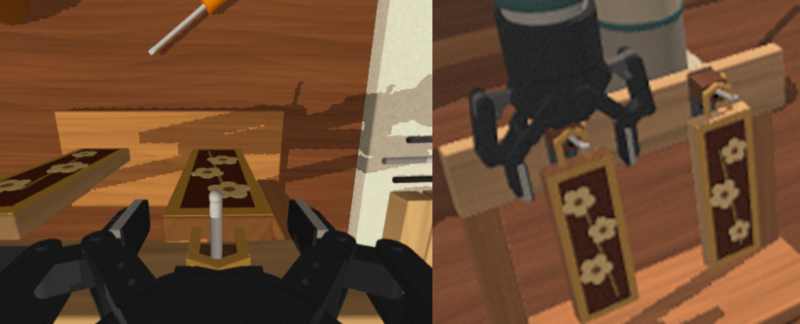

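The panel hangs on the hook. The rod passes through the loop at (215,225) in the wrist view, the fingers are clear on both sides, and the neighbour is unmoved. Next I'll retreat straight up and let the panel settle.

Request:
step_arm(plan=[{"dx": 0,"dy": 0,"dz": -0.02,"ax": 0,"ay": 0,"az": 0,"gripper": 1},{"dx": 0,"dy": 0,"dz": -0.04,"ax": 0,"ay": 0,"az": 0,"gripper": 1},{"dx": 0,"dy": 0,"dz": -0.08,"ax": 0,"ay": 0,"az": 0,"gripper": 1},{"dx": 0,"dy": 0,"dz": -0.1,"ax": 0,"ay": 0,"az": 0,"gripper": 1},{"dx": 0,"dy": 0,"dz": -0.1,"ax": 0,"ay": 0,"az": 0,"gripper": 1},{"dx": 0,"dy": 0,"dz": -0.1,"ax": 0,"ay": 0,"az": 0,"gripper": 1},{"dx": 0,"dy": 0,"dz": 0,"ax": 0,"ay": 0,"az": 0,"gripper": 1},{"dx": 0,"dy": 0,"dz": 0,"ax": 0,"ay": 0,"az": 0,"gripper": 1},{"dx": 0,"dy": 0,"dz": 0,"ax": 0,"ay": 0,"az": 0,"gripper": 1},{"dx": 0,"dy": 0,"dz": 0,"ax": 0,"ay": 0,"az": 0,"gripper": 1},{"dx": 0,"dy": 0,"dz": 0,"ax": 0,"ay": 0,"az": 0,"gripper": 1},{"dx": 0,"dy": 0,"dz": 0,"ax": 0,"ay": 0,"az": 0,"gripper": 1},{"dx": 0,"dy": 0,"dz": 0,"ax": 0,"ay": 0,"az": 0,"gripper": 1},{"dx": 0,"dy": 0,"dz": 0,"ax": 0,"ay": 0,"az": 0,"gripper": 1},{"dx": 0,"dy": 0,"dz": 0,"ax": 0,"ay": 0,"az": 0,"gripper": 1},{"dx": 0,"dy": 0,"dz": 0,"ax": 0,"ay": 0,"az": 0,"gripper": 1}])

```text
clock: 26.98
eef_pos: [499.8, -272.9, 369.4]
tool_rot: [3.142, -0.0, 0.016]
force: [0.7, -0.4, 0.3]
width: 85.3
gripper_force: 0.0
```

```bash
python3 - <<'E'
from h import *
print(ctrl.read_state()['eef_pos'])
def face(n):
    e=snap(n);Q=pts(e);ok=e['range_z']>0
    q=Q[ok&(Q[...,2]>85)&(Q[...,2]<238)&(Q[...,0]>490)&(Q[...,0]<530)&(abs(Q[...,1]+272)<40)]
    c=np.median(q,0);f=q[abs(q[:,0]-c[0])<6];nn=np.linalg.svd(f-f.mean(0),full_matrices=False)[2][2]
    print(n,len(f),c.round(1),(nn*np.sign(nn[0])).round(3),np.percentile(q[:,1],[2,98]).round(1))
    return e
for i in range(3): face('scene')
ims=[]
for _ in range(2):
    ims.append(snap('scene')['color'].astype(int))
    for _ in range(6): ctrl.get_image('top')
print('moving px',(abs(ims[1]-ims[0]).max(2)>25).sum())
d=snap('wrist');P=pts(d);ok=d['range_z']>0
q=P[ok&(P[...,2]>250)&(P[...,2]<285)&(abs(P[...,1]+272)<17)&(P[...,0]>470)&(P[...,0]<540)]
hsv=cv2.cvtColor(d['color'],cv2.COLOR_RGB2HSV);g=ok&(P[...,2]>255)&(P[...,2]<285)&(abs(P[...,1]+272)<17)&(P[...,0]>490)&(P[...,0]<510)&(hsv[...,0]>17)&(hsv[...,0]<30)&(hsv[...,1]>100)
print('loop pts',g.sum(),np.percentile(P[g],[5,50,95],axis=0).round(1).tolist())
a=cv2.resize(d['color'],(512,384));b=cv2.resize(snap('scene')['color'][110:260,60:170],(282,384),interpolation=2)
cv2.imwrite('pics/c8.png',np.hstack([a,b])[...,::-1])
E
```

```text
[ 499.75127552 -272.92626953  369.4457557 ]
scene 1951 [ 508.9 -274.6  167.5] [1.    0.006 0.009] [-301.6 -243. ]
scene 1955 [ 509.1 -274.3  167.4] [1.    0.005 0.01 ] [-301.5 -243.1]
scene 1960 [ 509.2 -274.3  167.6] [1.    0.003 0.012] [-301.4 -242.9]
moving px 170
loop pts 238 [[496.1, -285.0, 259.3], [499.1, -272.1, 273.0], [500.9, -260.0, 276.6]]
```

View pics/c8.png

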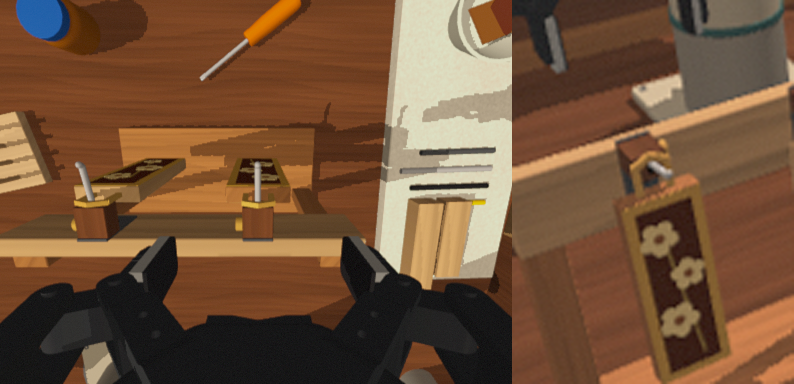

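The loop sits against the block at (258,207), inlay outward. I'll let it settle for 2.5 s, check for motion and hand in.

Request:
step_arm(plan=[{"dx": 0,"dy": 0,"dz": 0,"ax": 0,"ay": 0,"az": 0,"gripper": 1},{"dx": 0,"dy": 0,"dz": 0,"ax": 0,"ay": 0,"az": 0,"gripper": 1},{"dx": 0,"dy": 0,"dz": 0,"ax": 0,"ay": 0,"az": 0,"gripper": 1},{"dx": 0,"dy": 0,"dz": 0,"ax": 0,"ay": 0,"az": 0,"gripper": 1},{"dx": 0,"dy": 0,"dz": 0,"ax": 0,"ay": 0,"az": 0,"gripper": 1},{"dx": 0,"dy": 0,"dz": 0,"ax": 0,"ay": 0,"az": 0,"gripper": 1},{"dx": 0,"dy": 0,"dz": 0,"ax": 0,"ay": 0,"az": 0,"gripper": 1},{"dx": 0,"dy": 0,"dz": 0,"ax": 0,"ay": 0,"az": 0,"gripper": 1},{"dx": 0,"dy": 0,"dz": 0,"ax": 0,"ay": 0,"az": 0,"gripper": 1},{"dx": 0,"dy": 0,"dz": 0,"ax": 0,"ay": 0,"az": 0,"gripper": 1},{"dx": 0,"dy": 0,"dz": 0,"ax": 0,"ay": 0,"az": 0,"gripper": 1},{"dx": 0,"dy": 0,"dz": 0,"ax": 0,"ay": 0,"az": 0,"gripper": 1},{"dx": 0,"dy": 0,"dz": 0,"ax": 0,"ay": 0,"az": 0,"gripper": 1},{"dx": 0,"dy": 0,"dz": 0,"ax": 0,"ay": 0,"az": 0,"gripper": 1},{"dx": 0,"dy": 0,"dz": 0,"ax": 0,"ay": 0,"az": 0,"gripper": 1},{"dx": 0,"dy": 0,"dz": 0,"ax": 0,"ay": 0,"az": 0,"gripper": 1},{"dx": 0,"dy": 0,"dz": 0,"ax": 0,"ay": 0,"az": 0,"gripper": 1},{"dx": 0,"dy": 0,"dz": 0,"ax": 0,"ay": 0,"az": 0,"gripper": 1},{"dx": 0,"dy": 0,"dz": 0,"ax": 0,"ay": 0,"az": 0,"gripper": 1},{"dx": 0,"dy": 0,"dz": 0,"ax": 0,"ay": 0,"az": 0,"gripper": 1}])

```text
clock: 30.42
eef_pos: [499.8, -272.9, 369.4]
tool_rot: [-3.142, -0.0, 0.016]
force: [-0.2, 0.3, -0.0]
width: 85.4
gripper_force: 0.0
```

```bash
python3 - <<'E'
from h import *
ims=[]
for k in range(4):
    ims.append(snap('scene')['color'].astype(int))
    for _ in range(4): ctrl.get_image('top')
for k in range(3):
    m=abs(ims[k+1]-ims[k]).max(2)>25;v,u=np.nonzero(m);w=m[170:245,105:150].sum()
    print(m.sum(),'on panel',w,(np.percentile(u,[5,95]),np.percentile(v,[5,95])) if m.any() else '')
E
```

```text
8 on panel 3 (array([ 78.9, 130.2]), array([211. , 320.6]))
44 on panel 15 (array([ 19. , 141.7]), array([211.15, 344.  ]))
31 on panel 8 (array([ 19., 140.]), array([211.5, 344. ]))
```

Request:
step_arm(plan=[{"dx": 0,"dy": 0,"dz": 0,"ax": 0,"ay": 0,"az": 0,"gripper": 1},{"dx": 0,"dy": 0,"dz": 0,"ax": 0,"ay": 0,"az": 0,"gripper": 1},{"dx": 0,"dy": 0,"dz": 0,"ax": 0,"ay": 0,"az": 0,"gripper": 1},{"dx": 0,"dy": 0,"dz": 0,"ax": 0,"ay": 0,"az": 0,"gripper": 1},{"dx": 0,"dy": 0,"dz": 0,"ax": 0,"ay": 0,"az": 0,"gripper": 1},{"dx": 0,"dy": 0,"dz": 0,"ax": 0,"ay": 0,"az": 0,"gripper": 1},{"dx": 0,"dy": 0,"dz": 0,"ax": 0,"ay": 0,"az": 0,"gripper": 1},{"dx": 0,"dy": 0,"dz": 0,"ax": 0,"ay": 0,"az": 0,"gripper": 1},{"dx": 0,"dy": 0,"dz": 0,"ax": 0,"ay": 0,"az": 0,"gripper": 1},{"dx": 0,"dy": 0,"dz": 0,"ax": 0,"ay": 0,"az": 0,"gripper": 1},{"dx": 0,"dy": 0,"dz": 0,"ax": 0,"ay": 0,"az": 0,"gripper": 1},{"dx": 0,"dy": 0,"dz": 0,"ax": 0,"ay": 0,"az": 0,"gripper": 1},{"dx": 0,"dy": 0,"dz": 0,"ax": 0,"ay": 0,"az": 0,"gripper": 1},{"dx": 0,"dy": 0,"dz": 0,"ax": 0,"ay": 0,"az": 0,"gripper": 1},{"dx": 0,"dy": 0,"dz": 0,"ax": 0,"ay": 0,"az": 0,"gripper": 1},{"dx": 0,"dy": 0,"dz": 0,"ax": 0,"ay": 0,"az": 0,"gripper": 1},{"dx": 0,"dy": 0,"dz": 0,"ax": 0,"ay": 0,"az": 0,"gripper": 1},{"dx": 0,"dy": 0,"dz": 0,"ax": 0,"ay": 0,"az": 0,"gripper": 1},{"dx": 0,"dy": 0,"dz": 0,"ax": 0,"ay": 0,"az": 0,"gripper": 1},{"dx": 0,"dy": 0,"dz": 0,"ax": 0,"ay": 0,"az": 0,"gripper": 1}])

```text
clock: 33.92
eef_pos: [499.7, -272.9, 369.4]
tool_rot: [-3.142, -0.0, 0.016]
force: [0.5, 0.2, 0.2]
width: 85.7
gripper_force: 0.0
```

Request:
step_arm(plan=[{"dx": 0,"dy": 0,"dz": 0,"ax": 0,"ay": 0,"az": 0,"gripper": 1},{"dx": 0,"dy": 0,"dz": 0,"ax": 0,"ay": 0,"az": 0,"gripper": 1},{"dx": 0,"dy": 0,"dz": 0,"ax": 0,"ay": 0,"az": 0,"gripper": 1},{"dx": 0,"dy": 0,"dz": 0,"ax": 0,"ay": 0,"az": 0,"gripper": 1},{"dx": 0,"dy": 0,"dz": 0,"ax": 0,"ay": 0,"az": 0,"gripper": 1},{"dx": 0,"dy": 0,"dz": 0,"ax": 0,"ay": 0,"az": 0,"gripper": 1},{"dx": 0,"dy": 0,"dz": 0,"ax": 0,"ay": 0,"az": 0,"gripper": 1},{"dx": 0,"dy": 0,"dz": 0,"ax": 0,"ay": 0,"az": 0,"gripper": 1},{"dx": 0,"dy": 0,"dz": 0,"ax": 0,"ay": 0,"az": 0,"gripper": 1},{"dx": 0,"dy": 0,"dz": 0,"ax": 0,"ay": 0,"az": 0,"gripper": 1},{"dx": 0,"dy": 0,"dz": 0,"ax": 0,"ay": 0,"az": 0,"gripper": 1},{"dx": 0,"dy": 0,"dz": 0,"ax": 0,"ay": 0,"az": 0,"gripper": 1},{"dx": 0,"dy": 0,"dz": 0,"ax": 0,"ay": 0,"az": 0,"gripper": 1},{"dx": 0,"dy": 0,"dz": 0,"ax": 0,"ay": 0,"az": 0,"gripper": 1},{"dx": 0,"dy": 0,"dz": 0,"ax": 0,"ay": 0,"az": 0,"gripper": 1},{"dx": 0,"dy": 0,"dz": 0,"ax": 0,"ay": 0,"az": 0,"gripper": 1},{"dx": 0,"dy": 0,"dz": 0,"ax": 0,"ay": 0,"az": 0,"gripper": 1},{"dx": 0,"dy": 0,"dz": 0,"ax": 0,"ay": 0,"az": 0,"gripper": 1},{"dx": 0,"dy": 0,"dz": 0,"ax": 0,"ay": 0,"az": 0,"gripper": 1},{"dx": 0,"dy": 0,"dz": 0,"ax": 0,"ay": 0,"az": 0,"gripper": 1}])

```text
clock: 36.42
eef_pos: [499.8, -272.9, 369.4]
tool_rot: [3.142, -0.0, 0.016]
force: [0.7, 0.0, 0.1]
width: 85.2
gripper_force: 0.0
```

```bash
python3 - <<'E'
from h import *
ims=[]
for k in range(4):
    ims.append(snap('scene')['color'].astype(int))
    for _ in range(3): ctrl.get_image('top')
print([(abs(ims[k+1]-ims[k]).max(2)>25)[170:245,105:150].sum() for k in range(3)])
print(ctrl.finish_job())
E
```

```text
[np.int64(0), np.int64(3), np.int64(1)]
the job is handed in; nothing more can be done
None
```

The job is handed in at about 37 s: the panel hangs still on the free hook, inlaid face outward and loop against the shoulder, after a tug of about 10 N while still held; the verdict was not shown to me.

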